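# Close the grounds drawer, then press, twist and hold the grinder's bayonet cap

## Robot

A 7-joint arm with a two-finger parallel gripper is mounted at the origin on the work surface. World frame = base frame: x ahead of the robot, y to its left, z up, the work surface at z = 0. Lengths are in m, angles in rad, forces in N, time in s.
With the tool pointing down it reaches from about 0.425 to 0.925 m from the base axis. Payload 6.8 kg.
Tool frame: the origin (TCP) lies between the finger pads; the fingertips stand r.tcp_to_tips ahead of it and the grasp point (between the pads) lies 3 mm ahead of it (r.tcp_to_tips is the distance from the TCP to the fingertips, in m); z points along the fingers, y is the line along which they close (so a half turn about z gives the same grasp; the last joint's range is limited). The gripper opens to 85 mm and grips with 20 to 120 N. Pads are 22 mm wide; open, the fingers measure 114 mm over their backs; the gripper's body (76 mm by 85 mm) begins 54 mm behind the grasp point. The pads swing forward as they close: fully open they stand 13 mm farther back than shut.
Start: joints at [1.129, 0.477, 0.022, 1.555, -0.011, 1.109, -0.083], TCP at [0.221, -0.638, 0.253] pointing down, gripper open.
Joint ranges: [-2.96, 2.96], [-0.34, 2.1], [-1.41, 1.46], [0.24, 2.44], [-1.37, 4.51], [0.17, 1.92], [-2.96, 2.96]. Speed limits (rad/s): [2.39, 2.39, 3.14, 3.14, 3.14, 3.14, 3.14].

## Interface

Orientations are given as a rotation vector (axis times angle).
In Python, from bench import r gives the robot as it stands. The module is installed in compiled form; this text tells all that it offers.
- The arm moves only by the tool step_arm, never from a script. Its argument "moves" is a list of rows, each an object of numbers: "rx", "ry", "rz": the turn, a rotation vector about the tool's x, y, z in degrees; "dx", "dy", "dz": the shift along the tool's x, y, z in mm; "gripper": the opening, from -1 (shut) to 1 (fully open). In form: [{"rx": .., "ry": .., "rz": .., "dx": .., "dy": .., "dz": .., "gripper": ..}, ...]. A call has 1 to 20 rows; each row shifts and turns the commanded pose from where the row before left it, along the tool's axes as they then stand; what a row does not reach is not made up. A row lasts 1/8 s, in which the tool goes at most 62.5 mm and 10.7 degrees, less where a joint would pass 70% of its speed; a pose out of reach is approached as far as the arm can. A call is refused whole if a number of a shift passes 62.5 or a number of a turn 10.7, either way. A call with a gripper value outside its range is refused whole. The fingers move at their own pace and stop on an object; "grip_force" is the grip in N (left out, the last holds). Time passes only in rows, so rows that do not move let the fingers close. It gives the time, the measured TCP pose, the force, the opening and the grip force at its end, in the units of the state.
- r.get_obs(): the state, without advancing time (a new reading comes with each control period).
- r.grab_frame(name): name is "scene" or "top"; returns the picture (480x640x3 uint8, blue, green, red); there is no depth.
- r.camera_info(name): a dict with "mtx" (3x3 intrinsics, pixels), "rvec" (rotation vector, rad) and "tvec" (3), from world to camera coordinates, as OpenCV has them. Camera axes: x right, y down, z forward; pixel columns grow to the right and rows downward; lengths in m; the calibration is good to about 2 mm. A picture is of the moment at which its call begins. camera_info takes no time and is no camera call.
- r.hand_in(): hands the job in; it is judged then, once.
The state is a dict: "clock": time; "joints": joint angles; "qvel": joint speeds; "tau": joint torques, N m; "tcp_pos": TCP position; "orientation": TCP orientation; "contact_force": force on the tool from outside, world axes, zero at the start; "moment": the same for the moment, N m; "grip_width": finger opening in m; "gripper_force": force on a finger pad.
Only numpy, scipy, OpenCV 4.12 (cv2) and the standard library are available. Lean on these libraries where they do the work, as an engineer would, in place of code of your own. Each camera call takes 0.05 s, during which the arm holds its last target. There are 200 camera calls.

## Task

Get the coffee grinder ready to run: first push its open grounds drawer fully home past its catch, then pick up the loose bayonet cap, put its two lugs into the slots of the socket on top of the grinder, push it down until its steel flange sits on the socket plate, and turn it a quarter turn clockwise (seen from above) against the spring. The grinder only runs while the cap is held, so finish with the cap still in the gripper, pressed fully down and turned: do not let go. Leave the two glass cups and the saucers where they stand.

Things in the scene. Friction and masses are not known exactly. Their poses are not given: they have to be found in the camera images.
- drawer (a joint): grounds drawer low in the grinder's front: 0 = fully home, positive (m) = pulled out towards the grinder's front. Starts 0.03 to 0.05 out. About 1 N of friction; a sprung roller catch must be overcome between 14 and 6 mm from home (about 3 N), after which it snaps home and stays; hard stop at 0.
- drawer_face (a point): centre of the drawer's flat dark steel front face (124 mm wide, 52 mm high), 36 mm above the table; moves with the drawer. Its x axis points into the grinder, the way to push. A 50 mm wide brass lip stands 5 mm proud of the face, from 18 to 24 mm above its centre.
- grinder: stainless grinder, fixed. Origin on the table under the column's axis, x away from its front (heading of drawer and socket alike). Base 70 mm high, 150 mm wide, from x = -120 to +65 mm (drawer face at -128 when home). Column 100 mm in diameter, 200 mm high; behind it a fixed lever with a black ball reaches x = +145 mm, 204 mm high.
- socket (a point): bayonet socket: centre of its mouth on the top face of the brass plate, 200 mm above the table; z up, same heading as the grinder. Opening: a hole 45 mm across with two opposite slots along the x axis, 16 mm wide, reaching 31.5 mm from the centre. Plate 10 mm thick, open cavity beneath. The cap can turn only when its flange is less than 4 mm above the plate (lugs below the plate).
- core (a joint): sinking of the sprung core in the socket, m, 0 = up. It meets the cap's foot 8 mm below the plate's top (flange then 12 mm above the plate) and resists with 3 N, rising to about 7 N when the flange rests on the plate (reads 0.012). Let go, it lifts the cap again.
- dog (a joint): turn of the sprung core in the socket, which the cap's lugs carry along: 0 = slots in line, positive = clockwise seen from above (rad), stop at 1.5. The lugs have about 0.13 rad of play in it, so a cap turned by a quarter turn reads about 1.45. Its return spring gives about 0.07 N m at the end.
- cap_center (a point): loose bayonet cap (0.11 to 0.21 kg), 54 mm high, upright on the table, left or right of the grinder; this point is on its axis 27 mm above its foot, z up. Steel flange 66 mm diameter from 20 to 28 mm above the foot; black bar grip on top, 58 mm long along x, 16 mm thick along y, from 28 to 54 mm above the foot. Same after a half turn. Seated, this point is 7 mm above the socket point.
- cap_foot (a point): centre of the underside of the cap's brass stem. Stem 40 mm diameter, 20 mm long up to the flange, the lowest 4 mm tapered. Two opposite lugs along the cap's x axis (in line with the bar grip) at the stem's lower end: 10 mm wide, 8 mm high, reaching 28.5 mm from the axis.
- cup_a: glass cup with gold rim, 67 mm diameter, 71 mm high, origin at centre of foot; stands on the opposite side of the grinder from the cap; leave alone
- cup_b: second such cup, beyond on the right; leave alone
- saucers: stack of white saucers, 124 mm diameter, 40 mm high, origin at centre of underside; leave alone
Mind the look-alikes: they are no part of the job. Leave any green or turquoise look-alike of the part that bears cap_center alone.

How it is judged:
By the outcome, as a careful person would: the job done as asked, in the order asked, and still so for the second after the job is handed in, while the arm keeps its last pose, push and grip.
It also fails if it takes over 72 s, if anything falls off the work surface, if the arm or the gripper's body presses on something with over 40 N, if the wrist force passes 120 N, or if a joint passes its speed limit or range.

## Working session

There is one attempt and no reset: what is moved stays moved. The work goes in short steps, Python scripts to look and compute and a tool call to move; the robot and the scene stay as the last step left them, time stands still between calls to the robot, and variables do not carry over. Pictures are saved under pics/ and viewed, at most 10 in all, crops included, and the job is handed in when it is done.

Besides the shell and the picture viewer there is one more tool, called after "Emit:" as name(argument=value, ...) on one line, values as JSON. step_arm: Moves the arm, as the interface text tells. Its arguments: {"type":"object","properties":{"moves":{"type":"array","items":{"type":"object","properties":{"rx":{"type":"number"},"ry":{"type":"number"},"rz":{"type":"number"},"dx":{"type":"number"},"dy":{"type":"number"},"dz":{"type":"number"},"gripper":{"type":"number"}}}},"grip_force":{"type":"number"}},"required":["moves"]}

```bash
mkdir -p pics
cat > h.py <<'E'
import numpy as np, cv2
from bench import r
def cam(n):
    c=r.camera_info(n); K=np.array(c["mtx"],float); R=cv2.Rodrigues(np.array(c["rvec"],float))[0]; t=np.array(c["tvec"],float).ravel(); return K,R,t
def onplane(n,uv,z):
    K,R,t=cam(n); uv=np.atleast_2d(np.array(uv,float)); d=np.c_[uv,np.ones(len(uv))]@np.linalg.inv(K).T@R; c=-R.T@t
    return c+d*((z-c[2])/d[:,2])[:,None]
def proj(n,P):
    K,R,t=cam(n); return cv2.projectPoints(np.atleast_2d(np.array(P,float)),R,t,K,None)[0][:,0]
def st():
    o=r.get_obs(); R=cv2.Rodrigues(np.array(o["orientation"],float))[0]
    print("t",o["clock"],"tcp",np.round(o["tcp_pos"],4),"F",np.round(o["contact_force"],2),"M",np.round(o["moment"],3),"w",o["grip_width"],"gf",o["gripper_force"]); print(np.round(R,3)); print("q",np.round(o["joints"],3))
E
python3 - <<'E'
from h import *
for n in("scene","top"):
    cv2.imwrite(f"pics/{n}0.png",r.grab_frame(n)); K,R,t=cam(n); print(n,np.round(K,1).tolist(),np.round(-R.T@t,3),np.round(R,2).tolist())
st(); print(r.tcp_to_tips)
E
```

```text
scene [[490.0, 0.0, 330.5], [0.0, 490.0, 241.1], [0.0, 0.0, 1.0]] [ 1.09  -0.896  0.879] [[0.87, 0.5, -0.01], [0.27, -0.49, -0.83], [-0.42, 0.72, -0.56]]
top [[621.8, 0.0, 323.8], [0.0, 621.8, 246.0], [0.0, 0.0, 1.0]] [0.376 0.033 1.749] [[-0.01, -1.0, -0.01], [-0.99, 0.01, -0.11], [0.11, 0.01, -0.99]]
t 0.1 tcp [ 0.2209 -0.6373  0.2524] F [ 0.8  -0.37  0.39] M [-0.018  0.009  0.032] w 0.08538491841396953 gf 0.0
[[ 0.945  0.328 -0.001]
 [ 0.328 -0.945  0.002]
 [-0.    -0.002 -1.   ]]
q [ 1.129  0.478  0.022  1.556 -0.011  1.109 -0.083]
0.022
```

View pics/scene0.png

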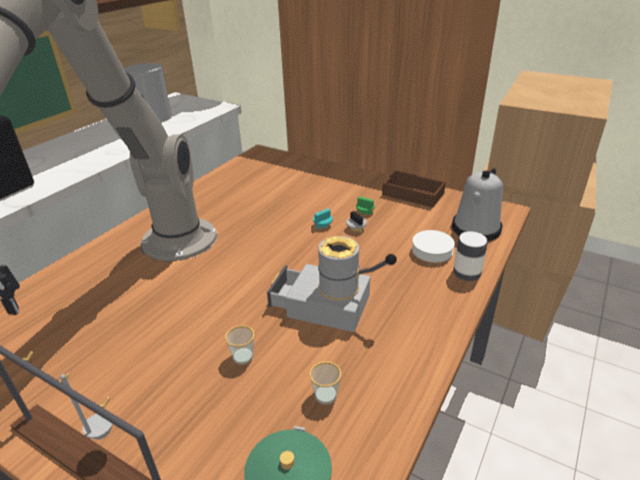

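View pics/top0.png

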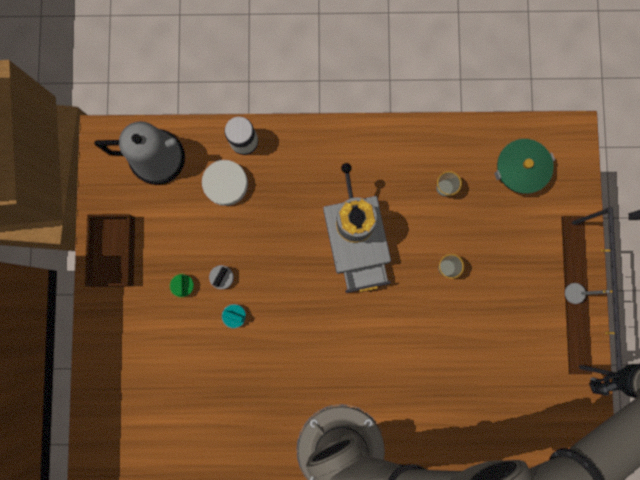

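The top view shows the grinder: socket at about (357,217), drawer lip at (369,290). The real cap is steel and black at (221,278), with green (181,285) and turquoise (234,316) look-alikes beside it. The cups are at (449,185) and (451,267). I'll zoom in to measure.

Run:
```python
from h import *
t=cv2.imread("pics/top0.png"); s=cv2.imread("pics/scene0.png")
a=cv2.resize(t[180:310,310:410],None,fx=4,fy=4,interpolation=cv2.INTER_CUBIC)   # 400x520
b=cv2.resize(t[250:315,195:245],None,fx=8,fy=8,interpolation=cv2.INTER_CUBIC)   # 400x520
cv2.imwrite("pics/z1.png",np.hstack([a,b]))
print(onplane("top",[[357,217]],.2),onplane("top",[[369,290]],.057),onplane("top",[[221,278]],.04))
# cap bar by darkness
roi=t[255:300,200:245]; hsv=cv2.cvtColor(roi,cv2.COLOR_BGR2HSV)
for nm,m in(("dark",(hsv[...,2]<60)),("grey",(hsv[...,1]<60)&(hsv[...,2]>60))):
    for c in cv2.findContours(m.astype(np.uint8),0,2)[0]:
        if cv2.contourArea(c)>15: print(nm,cv2.minAreaRect(c),cv2.contourArea(c))
hs=cv2.cvtColor(t,cv2.COLOR_BGR2HSV)[190:250,330:385]
print("yellow",cv2.minEnclosingCircle(cv2.findNonZero(((hs[...,1]>120)&(hs[...,2]>150)&(hs[...,0]>15)&(hs[...,0]<35)).astype(np.uint8))))
```

```text
[[ 0.61344903 -0.04122172  0.2       ]] [[ 0.43477164 -0.07793591  0.057     ]] [[0.47163289 0.32757432 0.04      ]]
dark ((20.595855712890625, 21.26424789428711), (6.7662672996521, 20.73069190979004), 30.256441116333008) 112.5
grey ((20.5, 22.0), (22.0, 23.0), 90.0) 402.5
yellow ((26.83823585510254, 26.455883026123047), 18.20316505432129)
```

View pics/z1.png

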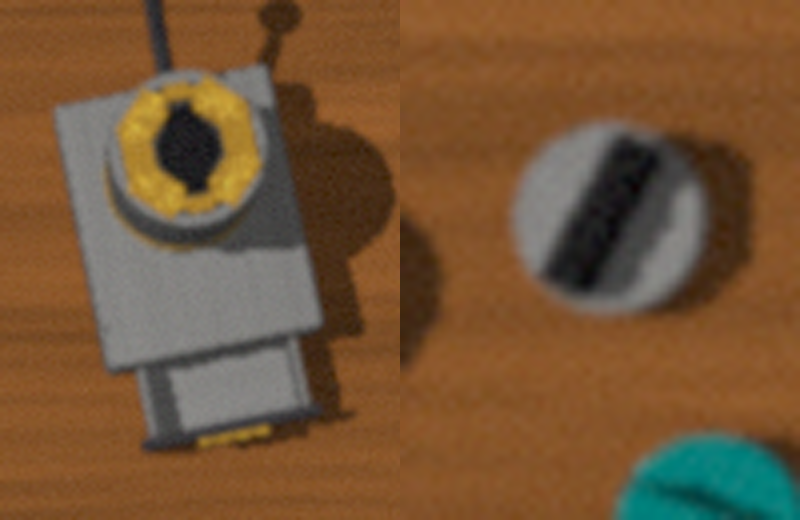

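```bash
cat > m.py <<'E'
from h import *
t=cv2.imread("pics/top0.png"); hs=cv2.cvtColor(t,cv2.COLOR_BGR2HSV)
def big(m,x0,y0,x1,y1):
    z=np.zeros(m.shape,np.uint8); z[y0:y1,x0:x1]=m[y0:y1,x0:x1]
    c=max(cv2.findContours(z,0,1)[0],key=cv2.contourArea); return c[:,0].astype(float)
dark=hs[...,2]<70; yel=(hs[...,1]>120)&(hs[...,2]>130)&(hs[...,0]>17)&(hs[...,0]<35)
gray=(hs[...,1]<70)&(hs[...,2]>50)
def an(c,z):
    P=onplane("top",c,z)[:,:2].astype(np.float32); (cx,cy),(w,h),a=cv2.minAreaRect(P*1000); b=cv2.boxPoints(((cx,cy),(w,h),a)); e=max(((b[1]-b[0]),(b[2]-b[1])),key=np.linalg.norm)
    return (cx,cy),(w,h),np.degrees(np.arctan2(e[1],e[0]))
print("hole",an(big(dark,340,200,375,235),.2))
print("plate",an(big(yel,330,195,385,240),.2))
print("lip",an(big(yel,340,275,390,300),.06))
print("bar",an(big(dark,208,262,236,294),.054))
print("flange",an(big(gray|dark,205,260,238,297),.028))
for n,p,z in(("cup_a",(452,267),.035),("cupb",(449,185),.035),("sauc",(225,183),.04),("teal",(234,316),.03),("green",(181,285),.03)): print(n,onplane("top",[p],z)[0])
E
python3 m.py
```

```text
hole ((614.5210571289062, -40.551212310791016), (38.79615020751953, 47.92768096923828), np.float32(-24.39321))
plate ((615.1329345703125, -40.73068618774414), (82.8797836303711, 83.39110565185547), np.float32(-79.733574))
lip ((438.3193664550781, -75.18798065185547), (4.689382076263428, 44.13723373413086), np.float32(-77.97279))
bar ((475.0923767089844, 316.9720458984375), (51.74116516113281, 60.0678596496582), np.float32(-89.588326))
flange ((476.4785461425781, 324.08416748046875), (77.98870849609375, 63.79353713989258), np.float32(89.53275))
cup_a [ 0.49698213 -0.30916872  0.035     ]
cupb [ 0.72683446 -0.30758895  0.035     ]
sauc [0.73736114 0.31891369 0.04      ]
teal [0.36735332 0.29250082 0.03      ]
green [0.45373595 0.43990418 0.03      ]
```

Drawer: about 49 mm open, heading about 11.5°. I'll move in front of the lip with the gripper shut, slightly right of centre for reach.

Emit:
step_arm(moves=[{"rz": 7.6, "gripper": -1}, {"dx": 25.3, "dy": -40.8, "gripper": -1}, {"dx": 25.3, "dy": -40.8, "gripper": -1}, {"dx": 25.3, "dy": -40.8, "gripper": -1}, {"dx": 25.3, "dy": -40.8, "gripper": -1}, {"dx": 25.3, "dy": -40.8, "gripper": -1}, {"dx": 25.3, "dy": -40.8, "gripper": -1}, {"dx": 25.3, "dy": -40.8, "gripper": -1}, {"dx": 25.3, "dy": -40.8, "gripper": -1}, {"dx": 25.3, "dy": -40.8, "gripper": -1}, {"dx": 25.3, "dy": -40.8, "gripper": -1}, {"dx": 25.3, "dy": -40.8, "gripper": -1}, {"dx": 25.3, "dy": -40.8, "gripper": -1}, {"gripper": -1}, {"gripper": -1}])

```text
invalid input at $.moves[0]: expected keys rx, ry, rz, dx, dy, dz, gripper
```

```bash
python3 -c "
from h import *
st()"
```

```text
t 0.1 tcp [ 0.2209 -0.6373  0.2524] F [ 0.8  -0.37  0.39] M [-0.018  0.009  0.032] w 0.08538491841396953 gf 0.0
[[ 0.945  0.328 -0.001]
 [ 0.328 -0.945  0.002]
 [-0.    -0.002 -1.   ]]
q [ 1.129  0.478  0.022  1.556 -0.011  1.109 -0.083]
```

All seven keys are needed in each row.

Emit:
step_arm(moves=[{"rx": 0, "ry": 0, "rz": 7.6, "dx": 0, "dy": 0, "dz": 0, "gripper": -1}, {"rx": 0, "ry": 0, "rz": 0, "dx": 25.3, "dy": -40.8, "dz": 0, "gripper": -1}, {"rx": 0, "ry": 0, "rz": 0, "dx": 25.3, "dy": -40.8, "dz": 0, "gripper": -1}, {"rx": 0, "ry": 0, "rz": 0, "dx": 25.3, "dy": -40.8, "dz": 0, "gripper": -1}, {"rx": 0, "ry": 0, "rz": 0, "dx": 25.3, "dy": -40.8, "dz": 0, "gripper": -1}, {"rx": 0, "ry": 0, "rz": 0, "dx": 25.3, "dy": -40.8, "dz": 0, "gripper": -1}, {"rx": 0, "ry": 0, "rz": 0, "dx": 25.3, "dy": -40.8, "dz": 0, "gripper": -1}, {"rx": 0, "ry": 0, "rz": 0, "dx": 25.3, "dy": -40.8, "dz": 0, "gripper": -1}, {"rx": 0, "ry": 0, "rz": 0, "dx": 25.3, "dy": -40.8, "dz": 0, "gripper": -1}, {"rx": 0, "ry": 0, "rz": 0, "dx": 25.3, "dy": -40.8, "dz": 0, "gripper": -1}, {"rx": 0, "ry": 0, "rz": 0, "dx": 25.3, "dy": -40.8, "dz": 0, "gripper": -1}, {"rx": 0, "ry": 0, "rz": 0, "dx": 25.3, "dy": -40.8, "dz": 0, "gripper": -1}, {"rx": 0, "ry": 0, "rz": 0, "dx": 25.3, "dy": -40.8, "dz": 0, "gripper": -1}, {"rx": 0, "ry": 0, "rz": 0, "dx": 0, "dy": 0, "dz": 0, "gripper": -1}])

```text
clock: 1.85
tcp_pos: [0.4218, -0.0939, 0.2534]
orientation: [-3.124, -0.326, -0.001]
contact_force: [-1.1, -1.1, -0.1]
grip_width: -0.0
gripper_force: 0.0
```

```bash
python3 -c "
from h import *
st()"
```

```text
t 1.85 tcp [ 0.4218 -0.0939  0.2534] F [-1.11 -1.14 -0.14] M [ 0.008  0.026 -0.045] w -3.0806799069902534e-05 gf 0.0
[[ 0.978  0.206  0.001]
 [ 0.206 -0.978  0.001]
 [ 0.001 -0.001 -1.   ]]
q [ 0.402  0.092 -0.344  2.085  0.037  0.969 -1.324]
```

Emit:
step_arm(moves=[{"rx": 0, "ry": 0, "rz": 0, "dx": 0, "dy": 3, "dz": 39, "gripper": -1}, {"rx": 0, "ry": 0, "rz": 0, "dx": 0, "dy": 0, "dz": 39, "gripper": -1}, {"rx": 0, "ry": 0, "rz": 0, "dx": 0, "dy": 0, "dz": 39, "gripper": -1}, {"rx": 0, "ry": 0, "rz": 0, "dx": 0, "dy": 0, "dz": 39, "gripper": -1}, {"rx": 0, "ry": 0, "rz": 0, "dx": 0, "dy": 0, "dz": 39, "gripper": -1}, {"rx": 0, "ry": 0, "rz": 0, "dx": 0, "dy": 0, "dz": 0, "gripper": -1}])

```text
clock: 2.6
tcp_pos: [0.4189, -0.1008, 0.0563]
orientation: [-3.125, -0.314, 0.01]
contact_force: [-0.6, 0.4, 0.5]
grip_width: 0.0001
gripper_force: 0.0
```

```bash
python3 -c "
from h import *
st()
i=r.grab_frame('scene')[200:340,230:410]; cv2.imwrite('pics/s1.png',cv2.resize(i,None,fx=4,fy=4,interpolation=2))"
```

```text
t 2.6 tcp [ 0.4189 -0.1008  0.0563] F [-0.61  0.38  0.54] M [-0.01   0.041  0.014] w 5.0375100342933945e-05 gf 0.0
[[ 0.98   0.199 -0.006]
 [ 0.199 -0.98   0.001]
 [-0.006 -0.002 -1.   ]]
q [ 0.323  0.424 -0.273  2.25   0.233  0.499 -1.503]
```

View pics/s1.png

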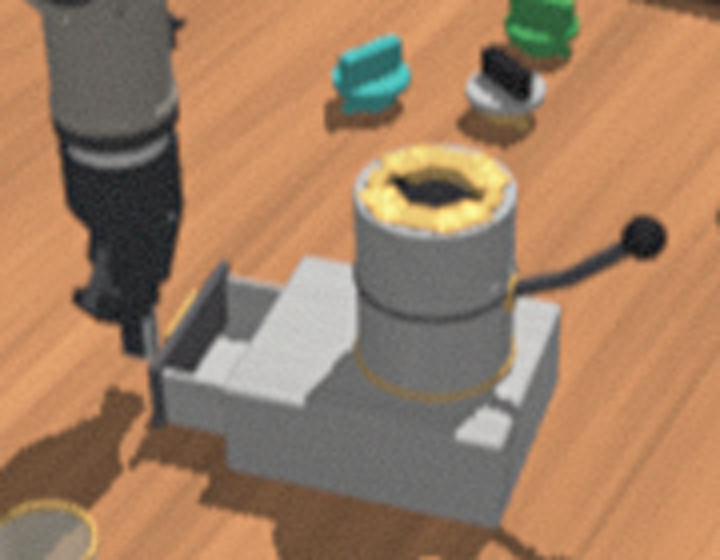

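The gripper (zoomed pixel ~(140,330)) stands just ahead of the drawer face, clear of it. The cap is at (505,85) in the crop. Pushing now.

Emit:
step_arm(moves=[{"rx": 0, "ry": 0, "rz": 0, "dx": 8, "dy": 0, "dz": 0, "gripper": -1}, {"rx": 0, "ry": 0, "rz": 0, "dx": 8, "dy": 0, "dz": 0, "gripper": -1}, {"rx": 0, "ry": 0, "rz": 0, "dx": 8, "dy": 0, "dz": 0, "gripper": -1}, {"rx": 0, "ry": 0, "rz": 0, "dx": 8, "dy": 0, "dz": 0, "gripper": -1}, {"rx": 0, "ry": 0, "rz": 0, "dx": 8, "dy": 0, "dz": 0, "gripper": -1}, {"rx": 0, "ry": 0, "rz": 0, "dx": 6, "dy": 0, "dz": 0, "gripper": -1}])

```text
clock: 3.4
tcp_pos: [0.4654, -0.0913, 0.058]
orientation: [3.126, 0.315, -0.005]
contact_force: [-6.1, -0.7, 4.7]
grip_width: 0.0004
gripper_force: 3.1
```

Emit:
step_arm(moves=[{"rx": 0, "ry": 0, "rz": 0, "dx": 3, "dy": 0, "dz": 0, "gripper": -1}, {"rx": 0, "ry": 0, "rz": 0, "dx": 3, "dy": 0, "dz": 0, "gripper": -1}])

```text
clock: 3.65
tcp_pos: [0.4718, -0.09, 0.058]
orientation: [3.126, 0.315, -0.003]
contact_force: [-2.1, -1.0, 0.1]
grip_width: -0.0001
gripper_force: 1.4
```

Emit:
step_arm(moves=[{"rx": 0, "ry": 0, "rz": 0, "dx": 3, "dy": 0, "dz": 0, "gripper": -1}, {"rx": 0, "ry": 0, "rz": 0, "dx": 3, "dy": 0, "dz": 0, "gripper": -1}])

```text
clock: 3.9
tcp_pos: [0.4762, -0.0891, 0.0579]
orientation: [3.126, 0.315, -0.008]
contact_force: [-12.5, -2.5, 10.2]
grip_width: -0.0002
gripper_force: 6.2
```

Drawer home: the catch has passed and the stop is felt at the expected position (-145 mm vs -144). Now I'll measure the cap in both views and check the drawer after backing off.

Emit:
step_arm(moves=[{"rx": 0, "ry": 0, "rz": 0, "dx": -10, "dy": 0, "dz": 0, "gripper": -1}, {"rx": 0, "ry": 0, "rz": 0, "dx": -10, "dy": 0, "dz": -20, "gripper": -1}, {"rx": 0, "ry": 0, "rz": 0, "dx": 0, "dy": 0, "dz": -60, "gripper": -1}, {"rx": 0, "ry": 0, "rz": 0, "dx": 0, "dy": 0, "dz": -60, "gripper": -1}, {"rx": 0, "ry": 0, "rz": 0, "dx": 0, "dy": 0, "dz": -60, "gripper": -1}, {"rx": 0, "ry": 0, "rz": 0, "dx": 0, "dy": 0, "dz": 0, "gripper": -1}])

```text
clock: 4.65
tcp_pos: [0.4623, -0.0927, 0.2636]
orientation: [3.123, 0.315, 0.019]
contact_force: [-0.1, -0.2, -1.0]
grip_width: 0.0001
gripper_force: 0.0
```

```bash
cat > cap.py <<'E'
from h import *
def blob(m,x0,y0,x1,y1):
    z=np.zeros(m.shape,np.uint8); z[y0:y1,x0:x1]=m[y0:y1,x0:x1]
    return max(cv2.findContours(z,0,1)[0],key=cv2.contourArea)
top=r.grab_frame("top"); sc=r.grab_frame("scene")
for n,im,box in(("top",top,(205,262,240,296)),("scene",sc,(342,208,372,235))):
    h=cv2.cvtColor(im,cv2.COLOR_BGR2HSV); d=(h[...,2]<55); g=((h[...,1]<75)&(h[...,2]>55))|d
    c=blob(d,*box); rc=cv2.minAreaRect(c); f=blob(g,*box); e=cv2.minAreaRect(f)
    print(n,"bar",np.round(rc[0],1),np.round(rc[1],1),rc[2],"flange",e, cv2.minEnclosingCircle(f))
    print("  bar@.050",onplane(n,[rc[0]],.050),"flange@.026",onplane(n,[e[0]],.026))
    if n=="top":
        b=cv2.boxPoints(rc); P=onplane(n,b,.054)[:,:2]
        for k in range(2): v=P[k+1]-P[k]; print("   edge",np.linalg.norm(v),np.degrees(np.arctan2(v[1],v[0])))
a=cv2.resize(top[180:310,310:410],None,fx=4,fy=4,interpolation=2); b=cv2.resize(top[255:300,200:245],None,fx=8,fy=8,interpolation=0); q=cv2.resize(sc[200:240,335:375],None,fx=5,fy=5,interpolation=0)
o=np.zeros((560,760,3),np.uint8); o[:520,:400]=a; o[:360,400:]=b; o[360:,400:600]=q; cv2.imwrite("pics/z2.png",o); st()
E
python3 cap.py
```

```text
top bar [220.5 276.2] [ 6.2 20.7] 29.744882583618164 flange ((221.00001525878906, 277.0000305175781), (24.041629791259766, 22.62741470336914), 45.0) ((221.0, 276.8636474609375), 12.143953323364258)
  bar@.050 [[0.47603723 0.32737404 0.05      ]] flange@.026 [[0.47518894 0.33001342 0.026     ]]
   edge 0.05618409529339053 -29.43255743447911
   edge 0.017109155402175204 -120.00512982488347
scene bar [356.1 217.9] [14.1  6.6] 38.65980529785156 flange ((355.9076843261719, 222.1615447998047), (18.605209350585938, 15.256270408630371), 29.74488067626953) ((356.0, 221.1999969482422), 10.032049179077148)
  bar@.050 [[0.48246533 0.31474612 0.05      ]] flange@.026 [[0.47663613 0.32558203 0.026     ]]
t 4.75 tcp [ 0.4593 -0.0927  0.2591] F [ 0.18 -0.44 -0.11] M [ 0.025  0.056 -0.025] w 9.624605942803728e-05 gf 0.0
[[ 0.98   0.2    0.003]
 [ 0.2   -0.98  -0.001]
 [ 0.003  0.001 -1.   ]]
q [ 0.39   0.15  -0.355  2.007  0.063  0.992 -1.365]
```

View pics/z2.png

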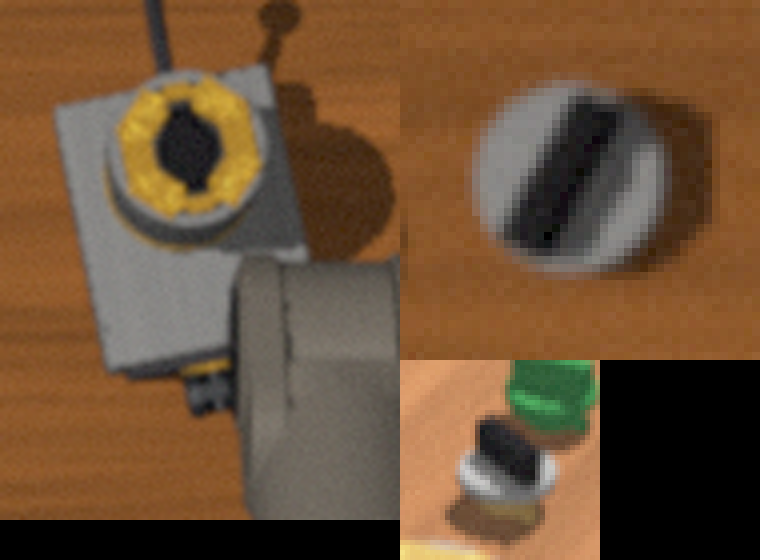

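The drawer's lip now sits at the base front (crop (205,367)), so it is home. The cap bar's centre is about (220.5,276), heading about -29.5°, on the flange. Cap axis is about (0.4757, 0.327). Going above it.

Emit:
step_arm(moves=[{"rx": 0, "ry": 0, "rz": 0, "dx": 10, "dy": -40.8, "dz": 0, "gripper": 1}, {"rx": 0, "ry": 0, "rz": 0, "dx": 10, "dy": -40.8, "dz": 0, "gripper": 1}, {"rx": 0, "ry": 0, "rz": 0, "dx": 10, "dy": -40.8, "dz": 0, "gripper": 1}, {"rx": 0, "ry": 0, "rz": 0, "dx": 10, "dy": -40.8, "dz": 0, "gripper": 1}, {"rx": 0, "ry": 0, "rz": 0, "dx": 10, "dy": -40.8, "dz": 0, "gripper": 1}, {"rx": 0, "ry": 0, "rz": 0, "dx": 10, "dy": -40.8, "dz": 0, "gripper": 1}, {"rx": 0, "ry": 0, "rz": 0, "dx": 10, "dy": -40.8, "dz": 0, "gripper": 1}, {"rx": 0, "ry": 0, "rz": 0, "dx": 10, "dy": -40.8, "dz": 0, "gripper": 1}, {"rx": 0, "ry": 0, "rz": 0, "dx": 10, "dy": -40.8, "dz": 0, "gripper": 1}, {"rx": 0, "ry": 0, "rz": 0, "dx": 10, "dy": -40.8, "dz": 0, "gripper": 1}, {"rx": 0, "ry": 0, "rz": -10.6, "dx": 0, "dy": 0, "dz": 0, "gripper": 1}, {"rx": 0, "ry": 0, "rz": -10.6, "dx": 0, "dy": 0, "dz": 0, "gripper": 1}, {"rx": 0, "ry": 0, "rz": -10.6, "dx": 0, "dy": 0, "dz": 0, "gripper": 1}, {"rx": 0, "ry": 0, "rz": -10.6, "dx": 0, "dy": 0, "dz": 0, "gripper": 1}, {"rx": 0, "ry": 0, "rz": -10.6, "dx": 0, "dy": 0, "dz": 0, "gripper": 1}, {"rx": 0, "ry": 0, "rz": -10.6, "dx": 0, "dy": 0, "dz": 0, "gripper": 1}, {"rx": 0, "ry": 0, "rz": -10.6, "dx": 0, "dy": 0, "dz": 0, "gripper": 1}, {"rx": 0, "ry": 0, "rz": -10.6, "dx": 0, "dy": 0, "dz": 0, "gripper": 1}, {"rx": 0, "ry": 0, "rz": -10.6, "dx": 0, "dy": 0, "dz": 0, "gripper": 1}, {"rx": 0, "ry": 0, "rz": -10.6, "dx": 0, "dy": 0, "dz": 0, "gripper": 1}])

```text
clock: 7.25
tcp_pos: [0.4744, 0.3268, 0.2564]
orientation: [-1.619, -2.69, 0.003]
contact_force: [-0.6, -0.9, -0.2]
grip_width: 0.0853
gripper_force: 0.0
```

Emit:
step_arm(moves=[{"rx": 0, "ry": 0, "rz": -10.6, "dx": 0, "dy": 0, "dz": 0, "gripper": 1}, {"rx": 0, "ry": 0, "rz": -10.6, "dx": 0, "dy": 0, "dz": 0, "gripper": 1}, {"rx": 0, "ry": 0, "rz": -10.6, "dx": 0, "dy": 0, "dz": 0, "gripper": 1}, {"rx": 0, "ry": 0, "rz": 0, "dx": 0, "dy": 0, "dz": 0, "gripper": 1}, {"rx": 0, "ry": 0, "rz": 0, "dx": 0, "dy": 0, "dz": 0, "gripper": 1}])

```text
clock: 7.88
tcp_pos: [0.4748, 0.3269, 0.2574]
orientation: [-0.836, -3.027, 0.001]
contact_force: [-0.1, 0.9, -0.1]
grip_width: 0.0855
gripper_force: 0.0
```

Run:
```python
from h import *
st(); sc=r.grab_frame("scene"); top=r.grab_frame("top")
def sub(P):
    pass
R=cv2.Rodrigues(np.array(r.get_obs()["orientation"],float))[0]; p=np.array(r.get_obs()["tcp_pos"])
d=R.T@(np.array([.4757,.327,p[2]])-p); print("tool delta to cap mm",d*1000,"heading",np.degrees(np.arctan2(R[1,0],R[0,0])))
# socket hole both views: dark hull midpoint of slots & plate ring
for n,im,box in(("top",top,(330,195,385,240)),("scene",sc,(315,235,362,262))):
    h=cv2.cvtColor(im,cv2.COLOR_BGR2HSV); x0,y0,x1,y1=box; z=np.zeros(h.shape[:2],np.uint8)
    z[y0:y1,x0:x1]=((h[...,1]>110)&(h[...,2]>120)&(h[...,0]>17)&(h[...,0]<35))[y0:y1,x0:x1]
    cs=cv2.findContours(z,0,1)[0]; c=max(cs,key=cv2.contourArea); e=cv2.fitEllipse(cv2.convexHull(c))
    w=onplane(n,cv2.convexHull(c)[:,0],.2)[:,:2].astype(np.float32)
    print(n,"plate ell",e,onplane(n,[e[0]],.2),"world circ",cv2.minEnclosingCircle(w))
    d=np.zeros_like(z); hole=np.zeros_like(z); cv2.fillPoly(hole,[cv2.convexHull(c)],1); d=((h[...,2]<75)&(hole>0)).astype(np.uint8)
    c2=max(cv2.findContours(d,0,1)[0],key=cv2.contourArea); W=onplane(n,c2[:,0],.2)[:,:2]; W1=W-W.mean(0); u,s,v=np.linalg.svd(W1,full_matrices=False)
    m=cv2.moments(c2); print("  hole centroid",onplane(n,[[m['m10']/m['m00'],m['m01']/m['m00']]],.2),"axis",np.degrees(np.arctan2(v[0,1],v[0,0])), np.ptp(W1@v.T,axis=0))
```

```text
t 7.875 tcp [0.4748 0.3269 0.2574] F [-0.1   0.95 -0.15] M [ 0.027 -0.036  0.009] w 0.08551961921078126 gf 0.0
[[-0.858  0.513 -0.001]
 [ 0.513  0.858 -0.   ]
 [ 0.001 -0.001 -1.   ]]
q [ 0.09   0.533 -1.092  1.74   0.506  1.187 -0.112]
tool delta to cap mm [-6.70897035e-01  3.59681799e-01 -3.46953480e-04] heading 149.21169506960806
top plate ell ((356.7060241699219, 216.2007598876953), (35.30359649658203, 36.1214485168457), 95.83719635009766) [[ 0.61548865 -0.0405095   0.2       ]] world circ ((0.6149770617485046, -0.040890976786613464), 0.046408623456954956)
  hole centroid [[ 0.61475239 -0.04032412  0.2       ]] axis -166.46677711779063 [0.05604297 0.03849842]
scene plate ell ((338.6124267578125, 246.3887939453125), (21.519102096557617, 35.0697021484375), 87.5820083618164) [[ 0.6157831  -0.04239052  0.2       ]] world circ ((0.6140631437301636, -0.042122043669223785), 0.04646782949566841)
  hole centroid [[ 0.61604115 -0.04752568  0.2       ]] axis 16.083838270341353 [0.04548506 0.02270497]
```

Emit:
step_arm(moves=[{"rx": 0, "ry": 0, "rz": -1.2, "dx": -0.7, "dy": 0.3, "dz": 40, "gripper": 1}, {"rx": 0, "ry": 0, "rz": 0, "dx": 0, "dy": 0, "dz": 40, "gripper": 1}, {"rx": 0, "ry": 0, "rz": 0, "dx": 0, "dy": 0, "dz": 40, "gripper": 1}, {"rx": 0, "ry": 0, "rz": 0, "dx": 0, "dy": 0, "dz": 40, "gripper": 1}, {"rx": 0, "ry": 0, "rz": 0, "dx": 0, "dy": 0, "dz": 30, "gripper": 1}, {"rx": 0, "ry": 0, "rz": 0, "dx": 0, "dy": 0, "dz": 14, "gripper": 1}, {"rx": 0, "ry": 0, "rz": 0, "dx": 0, "dy": 0, "dz": 0, "gripper": 1}])

```text
clock: 8.85
tcp_pos: [0.4757, 0.3269, 0.054]
orientation: [-0.8, -3.037, 0.001]
contact_force: [-0.1, 0.4, 0.6]
grip_width: 0.0854
gripper_force: 0.0
```

Run:
```python
from h import *
st()
cv2.imwrite("pics/s3.png",cv2.resize(r.grab_frame("scene")[130:260,290:430],None,fx=4,fy=4,interpolation=2))
```

```text
t 8.85 tcp [0.4757 0.3269 0.054 ] F [-0.14  0.41  0.64] M [ 0.043 -0.007 -0.049] w 0.08537239437028496 gf 0.0
[[-0.87   0.492 -0.001]
 [ 0.492  0.87  -0.001]
 [ 0.    -0.001 -1.   ]]
q [-0.057  0.766 -0.894  1.889  0.777  0.879 -0.292]
```

View pics/s3.png

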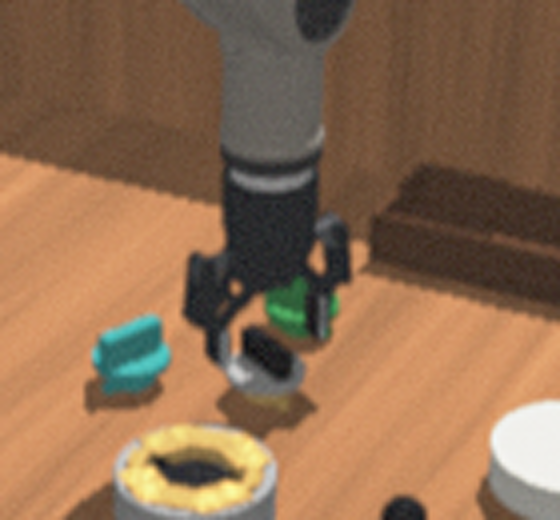

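The fingers straddle the black bar (crop (268,350)) and are clear of the look-alikes. Closing now.

Emit:
step_arm(grip_force=80, moves=[{"rx": 0, "ry": 0, "rz": 0, "dx": 0, "dy": 0, "dz": 0, "gripper": -1}, {"rx": 0, "ry": 0, "rz": 0, "dx": 0, "dy": 0, "dz": 0, "gripper": -1}, {"rx": 0, "ry": 0, "rz": 0, "dx": 0, "dy": 0, "dz": 0, "gripper": -1}, {"rx": 0, "ry": 0, "rz": 0, "dx": 0, "dy": 0, "dz": 0, "gripper": -1}, {"rx": 0, "ry": 0, "rz": 0, "dx": 0, "dy": 0, "dz": 0, "gripper": -1}, {"rx": 0, "ry": 0, "rz": 0, "dx": 0, "dy": 0, "dz": 0, "gripper": -1}, {"rx": 0, "ry": 0, "rz": 0, "dx": 0, "dy": 0, "dz": 0, "gripper": -1}, {"rx": 0, "ry": 0, "rz": 0, "dx": 0, "dy": 0, "dz": 0, "gripper": -1}])

```text
clock: 9.9
tcp_pos: [0.4762, 0.3271, 0.0547]
orientation: [0.799, 3.038, 0.001]
contact_force: [-0.4, -1.0, 6.0]
grip_width: 0.0145
gripper_force: 78.7
```

Emit:
step_arm(moves=[{"rx": 0, "ry": 0, "rz": 0, "dx": 0, "dy": 0, "dz": -10, "gripper": -1}, {"rx": 0, "ry": 0, "rz": 0, "dx": 0, "dy": 0, "dz": -30, "gripper": -1}, {"rx": 0, "ry": 0, "rz": 0, "dx": 0, "dy": 0, "dz": -40, "gripper": -1}, {"rx": 0, "ry": 0, "rz": 0, "dx": 0, "dy": 0, "dz": -40, "gripper": -1}, {"rx": 0, "ry": 0, "rz": 0, "dx": 0, "dy": 0, "dz": -40, "gripper": -1}, {"rx": 0, "ry": 0, "rz": 0, "dx": 0, "dy": 0, "dz": -40, "gripper": -1}, {"rx": 0, "ry": 0, "rz": 0, "dx": 0, "dy": 0, "dz": -30, "gripper": -1}, {"rx": 0, "ry": 0, "rz": 0, "dx": 0, "dy": 0, "dz": -10, "gripper": -1}, {"rx": 0, "ry": 0, "rz": 0, "dx": 0, "dy": 0, "dz": 0, "gripper": -1}])

```text
clock: 11.02
tcp_pos: [0.4757, 0.3267, 0.294]
orientation: [0.799, 3.038, -0.001]
contact_force: [0.1, -0.3, -2.9]
grip_width: 0.0143
gripper_force: 78.3
```

Run:
```python
from h import *
st()
cv2.imwrite("pics/s4.png",cv2.resize(r.grab_frame("scene")[60:260,280:430],None,fx=3,fy=3,interpolation=2))
```

```text
t 11.025 tcp [0.4757 0.3267 0.294 ] F [ 0.08 -0.26 -2.94] M [-0.035  0.008 -0.017] w 0.01428148915655167 gf 78.32783818244934
[[-0.871  0.492  0.   ]
 [ 0.492  0.871 -0.   ]
 [-0.    -0.    -1.   ]]
q [ 0.111  0.501 -1.119  1.695  0.473  1.249 -0.059]
```

View pics/s4.png

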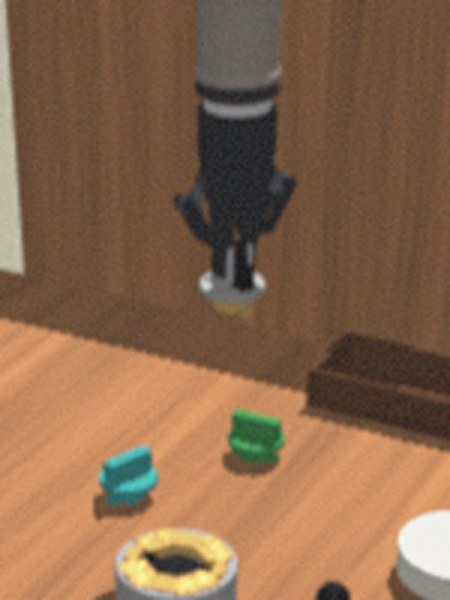

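The cap is held level (flange at about (358,155) in the full frame). Carrying it over the socket.

Emit:
step_arm(moves=[{"rx": 0, "ry": 0, "rz": 0, "dx": -30.2, "dy": -25.2, "dz": 0, "gripper": -1}, {"rx": 0, "ry": 0, "rz": 0, "dx": -30.2, "dy": -25.2, "dz": 0, "gripper": -1}, {"rx": 0, "ry": 0, "rz": 0, "dx": -30.2, "dy": -25.2, "dz": 0, "gripper": -1}, {"rx": 0, "ry": 0, "rz": 0, "dx": -30.2, "dy": -25.2, "dz": 0, "gripper": -1}, {"rx": 0, "ry": 0, "rz": 0, "dx": -30.2, "dy": -25.2, "dz": 0, "gripper": -1}, {"rx": 0, "ry": 0, "rz": 0, "dx": -30.2, "dy": -25.2, "dz": 0, "gripper": -1}, {"rx": 0, "ry": 0, "rz": 0, "dx": -30.2, "dy": -25.2, "dz": 0, "gripper": -1}, {"rx": 0, "ry": 0, "rz": 0, "dx": -30.2, "dy": -25.2, "dz": 0, "gripper": -1}, {"rx": 0, "ry": 0, "rz": 0, "dx": -30.2, "dy": -25.2, "dz": 0, "gripper": -1}, {"rx": 0, "ry": 0, "rz": 0, "dx": -30.2, "dy": -25.2, "dz": 0, "gripper": -1}, {"rx": 0, "ry": 0, "rz": -10.3, "dx": 0, "dy": 0, "dz": 0, "gripper": -1}, {"rx": 0, "ry": 0, "rz": -10.3, "dx": 0, "dy": 0, "dz": 0, "gripper": -1}, {"rx": 0, "ry": 0, "rz": -10.3, "dx": 0, "dy": 0, "dz": 0, "gripper": -1}, {"rx": 0, "ry": 0, "rz": -10.3, "dx": 0, "dy": 0, "dz": 0, "gripper": -1}, {"rx": 0, "ry": 0, "rz": 0, "dx": 0, "dy": 0, "dz": 0, "gripper": -1}, {"rx": 0, "ry": 0, "rz": 0, "dx": 0, "dy": 0, "dz": 0, "gripper": -1}])

```text
clock: 13.08
tcp_pos: [0.6145, -0.0411, 0.2933]
orientation: [0.316, -3.124, -0.001]
contact_force: [-0.6, 0.2, -1.6]
grip_width: 0.014
gripper_force: 78.4
```

```bash
cat > soc.py <<'E'
from h import *
import sys
st(); o=r.get_obs(); R=cv2.Rodrigues(np.array(o["orientation"],float))[0]; p=np.array(o["tcp_pos"])
print("tool delta to socket mm",np.round(R.T@(np.array([.6153,-.0413,p[2]])-p)*1000,2),"heading",np.degrees(np.arctan2(R[1,0],R[0,0]))%360)
im=r.grab_frame("scene"); print("proj flange ctr",proj("scene",p-[0,0,.0305]),"sock",proj("scene",[.6153,-.0413,.2]))
if len(sys.argv)>1: cv2.imwrite(sys.argv[1],cv2.resize(im[140:290,270:410],None,fx=4,fy=4,interpolation=2))
E
python3 soc.py pics/s5.png
```

```text
t 13.075 tcp [ 0.6145 -0.0411  0.2933] F [-0.64  0.21 -1.57] M [-0.011 -0.015 -0.015] w 0.014042880680298055 gf 78.42406511306763
[[-0.98  -0.2   -0.001]
 [-0.2    0.98   0.   ]
 [ 0.001  0.001 -1.   ]]
q [ 0.785  0.643 -1.237  1.601  0.619  1.349  1.239]
tool delta to socket mm [-0.78 -0.37 -0.  ] heading 191.54109054816448
proj flange ctr [[338.2972451 224.0921818]] sock [[338.65545856 246.10957284]]
```

View pics/s5.png

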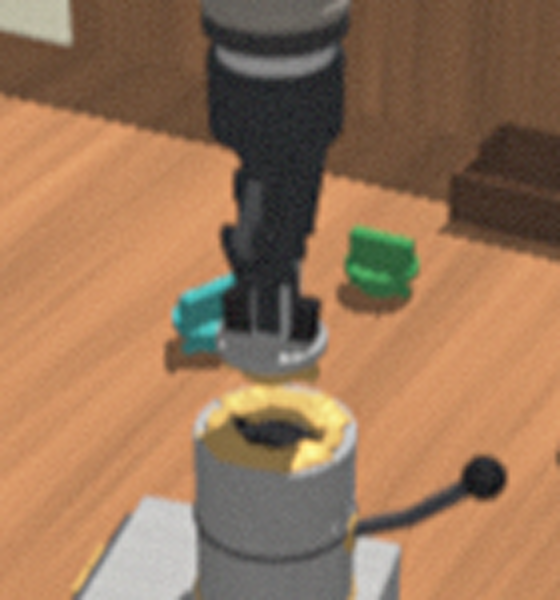

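The cap hangs above the socket, aligned in column (338 vs 338.6). Going down gently and feeling for contact.

Emit:
step_arm(moves=[{"rx": 0, "ry": 0, "rz": 0, "dx": -0.8, "dy": -0.4, "dz": 12, "gripper": -1}, {"rx": 0, "ry": 0, "rz": 0, "dx": 0, "dy": 0, "dz": 12, "gripper": -1}, {"rx": 0, "ry": 0, "rz": 0, "dx": 0, "dy": 0, "dz": 8, "gripper": -1}, {"rx": 0, "ry": 0, "rz": 0, "dx": 0, "dy": 0, "dz": 0, "gripper": -1}])

```text
clock: 13.62
tcp_pos: [0.6152, -0.0414, 0.2613]
orientation: [0.321, -3.124, -0.0]
contact_force: [0.3, 0.0, -2.0]
grip_width: 0.0143
gripper_force: 78.4
```

Emit:
step_arm(moves=[{"rx": 0, "ry": 0, "rz": 0, "dx": 0, "dy": 0, "dz": 3, "gripper": -1}, {"rx": 0, "ry": 0, "rz": 0, "dx": 0, "dy": 0, "dz": 3, "gripper": -1}, {"rx": 0, "ry": 0, "rz": 0, "dx": 0, "dy": 0, "dz": 2, "gripper": -1}, {"rx": 0, "ry": 0, "rz": 0, "dx": 0, "dy": 0, "dz": 0, "gripper": -1}])

```text
clock: 14.12
tcp_pos: [0.6156, -0.0413, 0.2542]
orientation: [0.321, -3.125, 0.0]
contact_force: [-0.2, -0.6, -1.3]
grip_width: 0.0145
gripper_force: 78.4
```

```bash
python3 soc.py
```

```text
t 14.125 tcp [ 0.6156 -0.0413  0.2542] F [-0.22 -0.56 -1.34] M [ 0.002  0.048 -0.012] w 0.014476755582935886 gf 78.43356370925903
[[-0.979 -0.203 -0.   ]
 [-0.203  0.979 -0.   ]
 [ 0.     0.    -1.   ]]
q [ 0.771  0.678 -1.21   1.645  0.657  1.289  1.214]
tool delta to socket mm [0.31 0.1  0.  ] heading 191.71912339809853
proj flange ctr [[338.73254287 238.05221968]] sock [[338.65545856 246.10957284]]
```

Emit:
step_arm(moves=[{"rx": 0, "ry": 0, "rz": 0, "dx": 0, "dy": 0, "dz": 2, "gripper": -1}, {"rx": 0, "ry": 0, "rz": 0, "dx": 0, "dy": 0, "dz": 2, "gripper": -1}])

```text
clock: 14.42
tcp_pos: [0.6157, -0.0413, 0.2502]
orientation: [-0.321, 3.125, -0.0]
contact_force: [0.2, 0.8, -1.3]
grip_width: 0.0145
gripper_force: 78.4
```

Emit:
step_arm(moves=[{"rx": 0, "ry": 0, "rz": 0, "dx": 0, "dy": 0, "dz": 2, "gripper": -1}, {"rx": 0, "ry": 0, "rz": 0, "dx": 0, "dy": 0, "dz": 0, "gripper": -1}])

```text
clock: 14.68
tcp_pos: [0.6155, -0.0413, 0.2481]
orientation: [0.321, -3.125, -0.0]
contact_force: [-0.9, 0.3, -1.2]
grip_width: 0.0142
gripper_force: 78.4
```

The lugs have entered freely. Now pressing down on the spring.

Emit:
step_arm(moves=[{"rx": 0, "ry": 0, "rz": 0, "dx": 0, "dy": 0, "dz": 2, "gripper": -1}, {"rx": 0, "ry": 0, "rz": 0, "dx": 0, "dy": 0, "dz": 2, "gripper": -1}, {"rx": 0, "ry": 0, "rz": 0, "dx": 0, "dy": 0, "dz": 0, "gripper": -1}])

```text
clock: 15.05
tcp_pos: [0.6159, -0.0412, 0.2445]
orientation: [-0.321, 3.125, -0.0]
contact_force: [-0.4, -0.8, 1.9]
grip_width: 0.0142
gripper_force: 78.9
```

Emit:
step_arm(moves=[{"rx": 0, "ry": 0, "rz": 0, "dx": 0, "dy": 0, "dz": 2, "gripper": -1}, {"rx": 0, "ry": 0, "rz": 0, "dx": 0, "dy": 0, "dz": 2, "gripper": -1}, {"rx": 0, "ry": 0, "rz": 0, "dx": 0, "dy": 0, "dz": 2, "gripper": -1}, {"rx": 0, "ry": 0, "rz": 0, "dx": 0, "dy": 0, "dz": 0, "gripper": -1}])

```text
clock: 15.55
tcp_pos: [0.6159, -0.0412, 0.2384]
orientation: [-0.321, 3.125, 0.0]
contact_force: [-0.3, 0.7, 3.9]
grip_width: 0.0145
gripper_force: 79.2
```

Emit:
step_arm(moves=[{"rx": 0, "ry": 0, "rz": 0, "dx": 0, "dy": 0, "dz": 2, "gripper": -1}, {"rx": 0, "ry": 0, "rz": 0, "dx": 0, "dy": 0, "dz": 1.5, "gripper": -1}, {"rx": 0, "ry": 0, "rz": 0, "dx": 0, "dy": 0, "dz": 0, "gripper": -1}])

```text
clock: 15.92
tcp_pos: [0.6158, -0.0412, 0.2349]
orientation: [-0.321, 3.125, 0.0]
contact_force: [-0.8, 0.2, 4.7]
grip_width: 0.0143
gripper_force: 79.3
```

```bash
python3 soc.py
```

```text
t 15.925 tcp [ 0.6158 -0.0412  0.2349] F [-0.77  0.23  4.71] M [-0.028  0.081 -0.037] w 0.014309673476148149 gf 79.33961749076843
[[-0.979 -0.203  0.   ]
 [-0.203  0.979  0.   ]
 [-0.001  0.    -1.   ]]
q [ 0.763  0.695 -1.196  1.665  0.677  1.26   1.2  ]
tool delta to socket mm [ 0.56 -0.04 -0.  ] heading 191.72831369450736
proj flange ctr [[338.87503002 244.63891033]] sock [[338.65545856 246.10957284]]
```

Emit:
step_arm(moves=[{"rx": 0, "ry": 0, "rz": 0, "dx": 0, "dy": 0, "dz": 1, "gripper": -1}, {"rx": 0, "ry": 0, "rz": 0, "dx": 0, "dy": 0, "dz": 0, "gripper": -1}])

```text
clock: 16.23
tcp_pos: [0.6159, -0.0411, 0.2347]
orientation: [-0.321, 3.124, -0.001]
contact_force: [-2.0, -0.2, 10.4]
grip_width: 0.0143
gripper_force: 80.0
```

Emit:
step_arm(moves=[{"rx": 0, "ry": 0, "rz": 0, "dx": 0, "dy": 0, "dz": 1, "gripper": -1}, {"rx": 0, "ry": 0, "rz": 0, "dx": 0, "dy": 0, "dz": 0, "gripper": -1}])

```text
clock: 16.48
tcp_pos: [0.6159, -0.041, 0.2347]
orientation: [-0.321, 3.124, -0.002]
contact_force: [-3.8, -0.2, 16.6]
grip_width: 0.0143
gripper_force: 80.8
```

The flange is seated: the height has stopped at .2347 as computed and the force is rising. Now turning clockwise 90°.

Emit:
step_arm(moves=[{"rx": 0, "ry": 0, "rz": 5, "dx": 0, "dy": 0, "dz": 0, "gripper": -1}, {"rx": 0, "ry": 0, "rz": 5, "dx": 0, "dy": 0, "dz": 0, "gripper": -1}, {"rx": 0, "ry": 0, "rz": 5, "dx": 0, "dy": 0, "dz": 0, "gripper": -1}, {"rx": 0, "ry": 0, "rz": 5, "dx": 0, "dy": 0, "dz": 0, "gripper": -1}])

```text
clock: 16.98
tcp_pos: [0.6168, -0.0419, 0.2347]
orientation: [0.232, 3.13, -0.002]
contact_force: [-1.8, -2.1, 14.3]
grip_width: 0.0144
gripper_force: 80.6
```

```bash
python3 soc.py
```

```text
t 16.975 tcp [ 0.6168 -0.0419  0.2347] F [-1.78 -2.08 14.26] M [-0.839  0.525  0.154] w 0.014393812280120266 gf 80.64500570297241
[[-0.989  0.147  0.003]
 [ 0.147  0.989 -0.002]
 [-0.003 -0.001 -1.   ]]
q [ 0.729  0.654 -1.121  1.667  0.624  1.223  0.888]
tool delta to socket mm [ 1.53  0.38 -0.  ] heading 171.5260588569961
proj flange ctr [[339.05480626 244.98383985]] sock [[338.65545856 246.10957284]]
```

Emit:
step_arm(moves=[{"rx": 0, "ry": 0, "rz": 5, "dx": 0, "dy": 0, "dz": 0, "gripper": -1}, {"rx": 0, "ry": 0, "rz": 5, "dx": 0, "dy": 0, "dz": 0, "gripper": -1}, {"rx": 0, "ry": 0, "rz": 5, "dx": 0, "dy": 0, "dz": 0, "gripper": -1}, {"rx": 0, "ry": 0, "rz": 5, "dx": 0, "dy": 0, "dz": 0, "gripper": -1}, {"rx": 0, "ry": 0, "rz": 5, "dx": 0, "dy": 0, "dz": 0, "gripper": -1}, {"rx": 0, "ry": 0, "rz": 5, "dx": 0, "dy": 0, "dz": 0, "gripper": -1}, {"rx": 0, "ry": 0, "rz": 5, "dx": 0, "dy": 0, "dz": 0, "gripper": -1}])

```text
clock: 17.9
tcp_pos: [0.6166, -0.0431, 0.2347]
orientation: [1.164, 2.915, -0.004]
contact_force: [-1.8, -5.9, 15.5]
grip_width: 0.0141
gripper_force: 80.9
```

Emit:
step_arm(moves=[{"rx": 0, "ry": 0, "rz": 5, "dx": 0, "dy": 0, "dz": 0, "gripper": -1}, {"rx": 0, "ry": 0, "rz": 5, "dx": 0, "dy": 0, "dz": 0, "gripper": -1}, {"rx": 0, "ry": 0, "rz": 5, "dx": 0, "dy": 0, "dz": 0, "gripper": -1}, {"rx": 0, "ry": 0, "rz": 5, "dx": 0, "dy": 0, "dz": 0, "gripper": -1}, {"rx": 0, "ry": 0, "rz": 5, "dx": 0, "dy": 0, "dz": 0, "gripper": -1}, {"rx": 0, "ry": 0, "rz": 5, "dx": 0, "dy": 0, "dz": 0, "gripper": -1}, {"rx": 0, "ry": 0, "rz": 5, "dx": 0, "dy": 0, "dz": 0, "gripper": -1}, {"rx": 0, "ry": 0, "rz": 0, "dx": 0, "dy": 0, "dz": 0, "gripper": -1}])

```text
clock: 18.9
tcp_pos: [0.6154, -0.0442, 0.2347]
orientation: [1.985, 2.431, -0.007]
contact_force: [-6.7, -7.8, 18.4]
grip_width: 0.0141
gripper_force: 81.3
```

```bash
python3 soc.py pics/s6.png
```

```text
t 18.9 tcp [ 0.6154 -0.0442  0.2347] F [-6.66 -7.8  18.38] M [-1.314  1.854  0.043] w 0.014118855685967628 gf 81.32275700569153
[[-0.2    0.98  -0.001]
 [ 0.98   0.2   -0.005]
 [-0.005 -0.002 -1.   ]]
q [ 0.58   0.536 -0.85   1.677  0.443  1.133 -0.193]
tool delta to socket mm [ 2.84  0.49 -0.01] heading 101.52409485213182
proj flange ctr [[338.10742018 245.29997146]] sock [[338.65545856 246.10957284]]
```

View pics/s6.png

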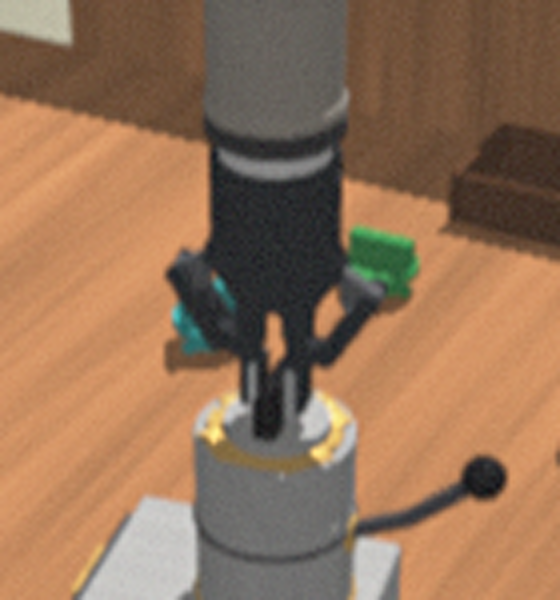

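The bar is now turned (crop (268,410)), the flange sits flat on the brass plate and the cap is still gripped. I'll add a small extra turn for margin and ease the side load.

Emit:
step_arm(moves=[{"rx": 0, "ry": 0, "rz": 1.5, "dx": -0.8, "dy": -0.8, "dz": 0, "gripper": -1}, {"rx": 0, "ry": 0, "rz": 0, "dx": 0, "dy": 0, "dz": 0, "gripper": -1}, {"rx": 0, "ry": 0, "rz": 0, "dx": 0, "dy": 0, "dz": 0, "gripper": -1}, {"rx": 0, "ry": 0, "rz": 0, "dx": 0, "dy": 0, "dz": 0, "gripper": -1}])

```text
clock: 19.45
tcp_pos: [0.6152, -0.0443, 0.2346]
orientation: [2.015, 2.407, -0.004]
contact_force: [-5.4, -5.8, 17.9]
grip_width: 0.0146
gripper_force: 81.2
```

```bash
python3 soc.py
python3 - <<'E'
from h import *
im=r.grab_frame("top"); s=r.grab_frame("scene")
o=np.zeros((420,800,3),np.uint8); o[:,:400]=cv2.resize(im[170:310,310:443],(400,420)); o[:,400:]=cv2.resize(s[190:340,190:350],(400,420)); cv2.imwrite("pics/fin.png",o)
E
```

```text
t 19.45 tcp [ 0.6152 -0.0443  0.2346] F [-5.41 -5.84 17.92] M [-1.032  1.498  0.197] w 0.014648958695674128 gf 81.1646568775177
[[-0.176  0.984  0.   ]
 [ 0.984  0.176 -0.004]
 [-0.004 -0.    -1.   ]]
q [ 0.578  0.533 -0.845  1.678  0.438  1.13  -0.213]
tool delta to socket mm [ 2.93  0.67 -0.01] heading 100.12335494787855
proj flange ctr [[337.99809151 245.30785236]] sock [[338.65545856 246.10957284]]
```

View pics/fin.png

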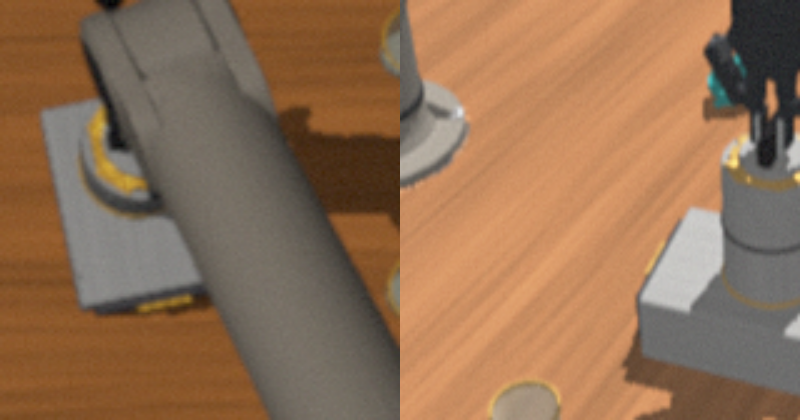

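The drawer is home (lip against the base front at (165,303)). The cap is seated, turned 91.6° and still gripped with about 18 N downward. Handing in.

```bash
python3 -c "
from bench import r
print(r.hand_in())"
```

```text
the job is handed in; nothing more can be done
None
```

I pushed the drawer home, then seated the cap and turned it about 92° clockwise; it was still gripped and pressed down when I handed in at about 19.5 s (the hand-in gave no verdict).

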